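# Find the thumb notch and open the drill case

### The arm

A 6-joint arm with a two-finger parallel gripper is mounted at the origin on the work surface. World frame = base frame: x ahead of the robot, y to its left, z up, the work surface at z = 0. Lengths are in m, angles in rad, forces in N, time in s.
With the tool pointing down it reaches from about 0.35 to 0.975 m from the base axis. Payload 4.9 kg.
Tool frame: the origin (TCP) lies on the centre line of the jaws, within the pads' length; the fingertips stand 14 mm ahead of it and the grasp point (between the pads) lies 5 mm behind it; z points along the fingers, y is the line along which they close (so a half turn about z gives the same grasp; the last joint's range is limited). The gripper opens to 85 mm and grips with 20 to 120 N. Pads are 22 mm wide; open, the fingers measure 114 mm over their backs; the gripper's body (76 mm by 85 mm) begins 54 mm behind the grasp point. The pads swing forward as they close: fully open they stand 13 mm farther back than shut.
Start: joints at [1.115, 0.053, 1.613, -0, 1.476, -0.119], TCP at [0.207, 0.59, 0.224] pointing down, gripper open.
Joint ranges: [-3.01, 3.01], [-1.01, 2.22], [0.06, 2.58], [-1.02, 4.17], [0.09, 2.62], [-3.14, 3.14]. Speed limits (rad/s): [2.57, 2.57, 3.14, 3.14, 3.14, 3.14].

### API

Orientations are given as a unit quaternion [w, x, y, z].
In Python, from plant import * gives the robot as it stands.
- The arm moves only by the tool send_rows, never from a script. Its argument "steps" is a list of rows, each an object with "translation": the shift along the tool's x, y, z in cm, a list of three; "delta_rot": the turn, a rotation vector about the tool's x, y, z in rad, a list of three; "jaw": the finger opening in cm, from 0 to 8.54. In form: [{"translation": [dx, dy, dz], "delta_rot": [rx, ry, rz], "jaw": jaw}, ...]. A call has exactly 8 rows; each row is the pose to reach, as a shift and turn from the pose commanded when the call began, along the tool's axes at that moment; what a row does not reach only later rows make up. A row lasts 1/10 s, in which the tool goes at most 50 mm and 8.59 degrees, less where a joint would pass 70% of its speed; a pose out of reach is approached as far as the arm can. A call with a gripper value outside its range is refused whole. The fingers move at their own pace and stop on an object; the grip force is fixed at half the most. Time passes only in rows, so rows that repeat a pose let the fingers close, or fill a call up. It gives the time, the measured TCP pose, the force, the opening and the grip force at its end, in the units of the state.
- state(): the state, without advancing time (a new reading comes with each control period).
- grab_frame(name): name is "side" or "top"; returns a dict with "pixels" (480x640x3 uint8, blue, green, red), "range_z" (480x640 float32, m along the optical axis (not along the pixel's ray), 0 where there is no reading), "fx", "fy", "cx", "cy" (pixels), "rvec" (rotation vector, rad) and "tvec" (3), from world to camera coordinates, as OpenCV has them. Camera axes: x right, y down, z forward; pixel columns grow to the right and rows downward; lengths in m; the calibration is good to about 2 mm. A picture is of the moment at which its call begins.
- job_done(): hands the job in; it is judged then, once.
The state is a dict: "time": time; "joint_pos": joint angles; "joint_vel": joint speeds; "joint_efforts": joint torques, N m; "tool_pos": TCP position; "tool_rot": TCP orientation; "contact_force": force on the tool from outside, world axes, zero at the start; "ft_torque": the same for the moment, N m; "gripper_width": opening from 0.0 (shut) to 1.0 (fully open); "grasp_force": force on a finger pad.
Only numpy, scipy, OpenCV 4.12 (cv2) and the standard library are available. Lean on these libraries where they do the work, as an engineer would, in place of code of your own. Each camera call takes 0.05 s, during which the arm holds its last target. There are 200 camera calls.

### The job

Open the grey steel drill case. Feel with a fingertip along the top of the rail that forms its front edge until you find the thumb notch, and press down the spring key inside the notch so that the lid springs up by itself. Take your hand away, leave the lid standing open, and do not disturb the hammer, screwdriver and tin around the case or force anything.

Things in the scene. Friction and masses are not known exactly. Their poses are not given: they have to be found in the camera images.
- case: Closed grey steel drill case fixed to the bench: 220 mm deep (its x), 470 mm wide (its y), 95 mm high. Origin: centre of the underside; its -x side, the front, faces the robot. The front edge is a level rail 36 mm deep (case x -0.110 to -0.074). From x = -0.072 back lies the lid, level with the rail, hinged along the back edge.
- rail_mid (a point): Middle of the rail's top face: 18 mm from the front, midway across the case, 95 mm above the bench. Axes as the case's: x to the back, y along the rail. Within 120 mm either side of here the rail is bare; beyond it lie end caps, 1.5 mm higher, with two screws each. Centred somewhere within 55 mm either side (each time elsewhere, not reported) is the thumb notch, described under key.
- key (a joint): Press depth of the spring key in the thumb notch, m: 0 up, 0.007 fully down. The notch is 46 mm long along the rail, cut across its whole depth, open at top and front. The key fills its floor: flat grey steel, 43 x 33 mm, top 5 mm below the rail's top. It starts to move at about 2.5 N, needs about 6 N fully down, and springs back; the catch lets go at about 0.004.
- lid (a joint): Angle of the lid, rad: 0 shut and held by the catch, 1.25 fully open. Once let go, a spring raises it in about two seconds, its front edge swinging up and back, away from the rail; it stays open.
- hammer: Loose hammer with a wooden handle, 260 mm long, lying along the case on the bench before the left half of the case. Not to be moved.
- screwdriver: Loose wood-handled screwdriver, 190 mm long, lying along the case on the bench before the right half of the case. Not to be moved.
- tin: Loose round dark tin with a bright lid, 68 mm across, 65 mm high, standing at the front right of the case. Not to be moved.

How it is judged:
On the way, in this order (a step that is already met when the one before it is completed fails the run):
1. a fingertip feels the case while the key is still up and the lid shut (contact force between the fingers and case above 0.3 N and value of joint key below 0.001 m and value of joint lid below 0.05 rad), for 0.1 s.
2. a fingertip presses the key down in the notch (contact force between the fingers and case above 1 N and value of joint key above 0.0032 m).
At the end, for the whole second after the job is handed in: The lid stands open and still (more than 1.1 rad), the key is back up (within 1 mm) (value of joint lid above 1.1 rad and velocity of joint lid below 0.1 rad/s and value of joint key below 0.001 m); the robot touches nothing.
It fails at once if the hammer is moved by more than 15 mm or lifted (distance of hammer from where it was at the start of the episode above 0.015 m).
It fails at once if the screwdriver is moved by more than 15 mm or lifted (distance of screwdriver from where it was at the start of the episode above 0.015 m).
It fails at once if the tin is moved by more than 15 mm or lifted (distance of tin from where it was at the start of the episode above 0.015 m).
It fails at once if the case is forced: more than 60 N from the fingers (contact force between the fingers and case above 60 N).
It also fails if it takes over 64 s, if anything falls off the work surface, if the arm or the gripper's body presses on something with over 40 N, if the wrist force passes 120 N, or if a joint passes its speed limit or range.

## Working session

There is one attempt and no reset: what is moved stays moved. The work goes in short steps, Python scripts to look and compute and a tool call to move; the robot and the scene stay as the last step left them, time stands still between calls to the robot, and variables do not carry over. Pictures are saved under pics/ and viewed, at most 10 in all, crops included, and the job is handed in when it is done.

Besides the shell and the picture viewer there is one more tool, called after "Emit:" as name([rows], argument=value, ...), one row to a line, values as JSON. send_rows: Moves the arm, as the interface text tells. Its arguments: {"type":"object","properties":{"steps":{"type":"array","items":{"type":"object","properties":{"translation":{"type":"array","items":{"type":"number"}},"delta_rot":{"type":"array","items":{"type":"number"}},"jaw":{"type":"number"}}}}},"required":["steps"]}

```bash
mkdir -p pics; cat > h.py <<'E'
from plant import *
import numpy as np, cv2
def world(f):
    R=cv2.Rodrigues(np.array(f["rvec"],float))[0]; t=np.array(f["tvec"],float).reshape(3)
    z=f["range_z"]; v,u=np.indices(z.shape)
    P=np.stack([(u-f["cx"])/f["fx"]*z,(v-f["cy"])/f["fy"]*z,z],-1)
    W=(P-t)@R; W[z==0]=np.nan
    return W
E
python3 - <<'E'
from h import *
s=state(); print({k:np.round(v,3) for k,v in s.items()})
for n in("top","side"):
    f=grab_frame(n); cv2.imwrite(f"pics/{n}0.png",f["pixels"]); W=world(f); np.save(f"{n}0.npy",W)
    m=abs(W[...,2]-.095)<.006
    p=W[m][:,:2].astype(np.float32); print(n,m.sum(),cv2.minAreaRect(p) if len(p) else 0)
E
```

```text
{'time': np.float64(0.0), 'joint_pos': array([ 1.115,  0.053,  1.614, -0.   ,  1.476, -0.119]), 'joint_vel': array([-0.001, -0.001, -0.   ,  0.001,  0.002,  0.001]), 'joint_efforts': array([ 0.0000e+00, -3.9369e+01, -3.7017e+01, -0.0000e+00,  7.0000e-03,
       -0.0000e+00]), 'tool_pos': array([0.206, 0.589, 0.223]), 'tool_rot': array([-0.   ,  0.168,  0.986, -0.001]), 'contact_force': array([-0.284,  0.947,  0.726]), 'ft_torque': array([-0.029, -0.01 , -0.013]), 'grasp_force': np.float64(0.0), 'gripper_width': np.float64(1.0)}
top 27209 ((0.5914221405982971, 0.07529124617576599), (0.47046026587486267, 0.2242073118686676), 77.7687759399414)
side 20976 ((0.8153016567230225, -0.5273392200469971), (1.9700220823287964, 1.7947829961776733), 11.72530460357666)
```

View pics/top0.png

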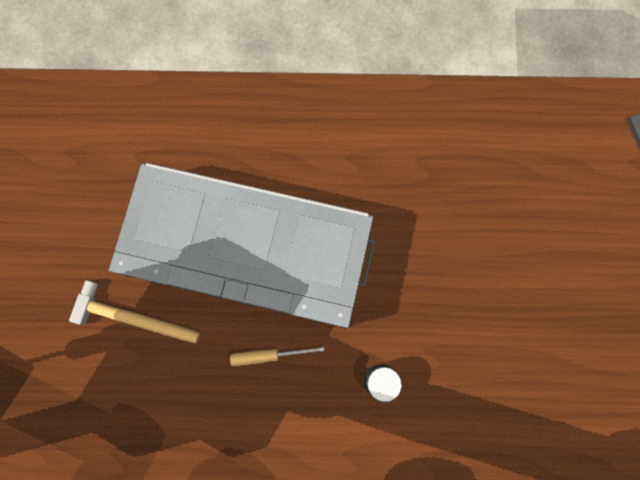

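View pics/side0.png

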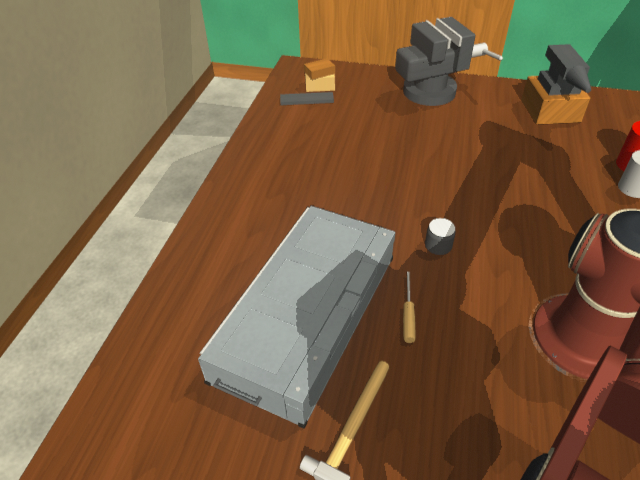

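The top view shows the case with its rail along the lower edge. There are dark seams around cols 222 and 247, row ~290, which is about 46 mm and so looks like the notch. The side view shows the same thing near (348,297). The hammer, screwdriver and tin lie in front, below the rail. Next I'll measure the notch in the case frame.

```bash
cat >> h.py <<'E'
def frame(c,yaw):
    ex=np.array([np.cos(yaw),np.sin(yaw)]); ey=np.array([-ex[1],ex[0]]); return np.array(c),np.stack([ex,ey])
E
python3 - <<'E'
from h import *
W=np.load("top0.npy"); m=abs(W[...,2]-.095)<.006
(c,sz,a)=cv2.minAreaRect(W[m][:,:2].astype(np.float32)); c0,E=frame(c,np.deg2rad(a-90))
L=(W[...,:2]-c0)@E.T; g=cv2.cvtColor(cv2.imread("pics/top0.png"),cv2.COLOR_BGR2GRAY)
print("x ext",np.nanpercentile(L[m],[.2,99.8],axis=0), "rail mid world",c0+np.array([-.092,0])@E)
for y in np.arange(-.12,.121,.006):
    k=(abs(L[...,1]-y)<.003)&(abs(L[...,0]+.092)<.014)&(W[...,2]>.05)
    print(round(y,3),k.sum(),np.round([np.mean(W[k][:,2]),W[k][:,2].std()],4),g[k].mean().round(1),g[k].min())
E
```

```text
x ext [[-0.1112632  -0.23433609]
 [ 0.11091654  0.23326157]] rail mid world [0.50151049 0.09478213]
-0.12 47 [0.0952 0.0019] 121.6 110
-0.114 45 [0.0943 0.0016] 128.6 125
-0.108 48 [0.0947 0.0016] 129.5 124
-0.102 47 [0.0945 0.0015] 129.7 125
-0.096 47 [0.094  0.0015] 128.2 125
-0.09 47 [0.0942 0.0015] 128.2 124
-0.084 46 [0.0944 0.0014] 129.1 125
-0.078 47 [0.0944 0.0017] 128.4 125
-0.072 48 [0.0944 0.0015] 129.2 124
-0.066 48 [0.0949 0.0016] 129.3 125
-0.06 45 [0.0944 0.0016] 129.0 124
-0.054 46 [0.0944 0.0018] 128.4 124
-0.048 48 [0.095  0.0015] 128.0 123
-0.042 45 [0.0948 0.0016] 128.1 124
-0.036 47 [0.0942 0.0017] 125.0 105
-0.03 41 [0.0883 0.004 ] 113.9 91
-0.024 46 [0.0888 0.002 ] 124.9 120
-0.018 45 [0.0895 0.0012] 124.9 119
-0.012 49 [0.0896 0.0015] 125.3 119
-0.006 43 [0.0897 0.0016] 126.3 120
0.0 47 [0.0899 0.0015] 126.5 120
0.006 44 [0.0896 0.0016] 126.2 115
0.012 51 [0.0893 0.0039] 102.5 80
0.018 50 [0.0946 0.0016] 122.0 101
0.024 45 [0.0946 0.0015] 123.3 120
0.03 46 [0.0946 0.0016] 124.1 119
0.036 45 [0.0945 0.0017] 124.7 121
0.042 48 [0.0949 0.0014] 125.4 118
0.048 45 [0.0944 0.0019] 125.2 121
0.054 47 [0.0946 0.0021] 124.6 121
0.06 46 [0.0947 0.0013] 125.9 122
0.066 48 [0.0948 0.0016] 125.3 122
0.072 44 [0.0946 0.0016] 125.8 120
0.078 47 [0.0945 0.0016] 125.7 122
0.084 48 [0.0945 0.0017] 126.1 120
0.09 41 [0.0949 0.0016] 127.2 123
0.096 48 [0.0946 0.0018] 127.1 123
0.102 45 [0.0943 0.0018] 125.9 121
0.108 48 [0.0947 0.0016] 125.5 120
0.114 45 [0.0946 0.002 ] 126.5 123
0.12 48 [0.0953 0.0018] 120.0 113
```

```bash
python3 - <<'E'
from h import *
W=np.load("side0.npy"); T=np.load("top0.npy"); m=abs(T[...,2]-.095)<.006
(c,sz,a)=cv2.minAreaRect(T[m][:,:2].astype(np.float32)); c0,E=frame(c,np.deg2rad(a-90))
L=(W[...,:2]-c0)@E.T
for y in np.arange(-.12,.121,.006):
    k=(abs(L[...,1]-y)<.003)&(abs(L[...,0]+.092)<.014)&(W[...,2]>.07)&(W[...,2]<.11)
    print(round(y,3),k.sum(),np.round([np.mean(W[k][:,2])],4))
i=cv2.imread("pics/side0.png")[230:430,190:410]; j=cv2.imread("pics/top0.png")[230:340,100:370]
i=cv2.resize(i,None,fx=2.6,fy=2.6,interpolation=2)[:, :]; j=cv2.resize(j,(800,326),interpolation=2)
cv2.imwrite("pics/c1.png",i); cv2.imwrite("pics/c2.png",cv2.convertScaleAbs(j,alpha=1.5))
E
```

```text
-0.12 33 [0.0968]
-0.114 26 [0.0962]
-0.108 27 [0.096]
-0.102 28 [0.0958]
-0.096 27 [0.0958]
-0.09 22 [0.0959]
-0.084 29 [0.0965]
-0.078 29 [0.0962]
-0.072 29 [0.0963]
-0.066 25 [0.0961]
-0.06 29 [0.0959]
-0.054 33 [0.0962]
-0.048 28 [0.0962]
-0.042 30 [0.0963]
-0.036 35 [0.0957]
-0.03 45 [0.0927]
-0.024 33 [0.0913]
-0.018 31 [0.0909]
-0.012 29 [0.0911]
-0.006 33 [0.091]
0.0 30 [0.0911]
0.006 31 [0.0915]
0.012 21 [0.0915]
0.018 28 [0.0952]
0.024 29 [0.0962]
0.03 36 [0.0962]
0.036 35 [0.0966]
0.042 33 [0.0962]
0.048 33 [0.0964]
0.054 36 [0.0962]
0.06 37 [0.096]
0.066 35 [0.0958]
0.072 41 [0.0957]
0.078 31 [0.0958]
0.084 38 [0.0962]
0.09 40 [0.0957]
0.096 38 [0.0959]
0.102 35 [0.0957]
0.108 42 [0.0961]
0.114 39 [0.0963]
0.12 35 [0.0967]
```

View pics/c2.png

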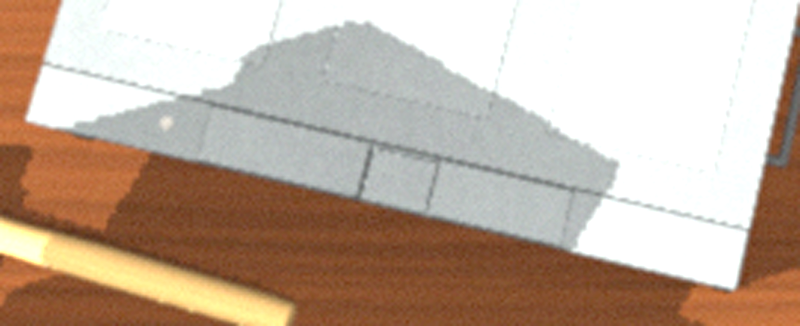

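The depth steps in both views agree. The notch spans case y ≈ -0.033 to +0.0135, with its centre at ≈ -0.010, its floor 5 mm down and a width of 46 mm. I'll approach with the jaws shut and the tool leaning 20° toward the front, so that it clears the lid.

```bash
cat >> h.py <<'E'
from scipy.spatial.transform import Rotation as Ro
_T=np.load("top0.npy"); _c,_,_a=cv2.minAreaRect(_T[abs(_T[...,2]-.095)<.006][:,:2].astype(np.float32))
C0,EE=frame(_c,np.deg2rad(_a-90))
def goal(lx,ly,ztip,t=np.deg2rad(20)):
    "TCP pose with closed-fingertip centre at case (lx,ly), world z ztip, hand leaning to the front by t"
    ex,ey=[np.r_[e,0] for e in EE]; z=ex*np.sin(t)-np.array([0,0,np.cos(t)])
    R=np.stack([np.cross(ey,z),ey,z],1); return np.r_[C0+np.array([lx,ly])@EE,ztip]-.014*z,R
def cur():
    s=state(); q=s["tool_rot"]; return s,np.array(s["tool_pos"]),Ro.from_quat([q[1],q[2],q[3],q[0]]).as_matrix()
def rel(p,R):
    s,p0,R0=cur(); return np.round((p-p0)@R0*100,2),np.round(Ro.from_matrix(R0.T@R).as_rotvec(),4)
def where():
    s,p,R=cur(); tip=p+.014*R[:,2]
    return round(float(s["time"]),2),"tip case",np.round(np.r_[(tip[:2]-C0)@EE.T,tip[2]],4),"lowest edge z",round(tip[2]+.011*R[2,0],4),"F",np.round(s["contact_force"],2),"w",s["gripper_width"]
E
python3 - <<'E'
from h import *
g=goal(-.089,.045,.17); print(g[0],rel(*g)); print(where())
E
```

```text
[0.50929638 0.13913952 0.1831557 ] (array([-43.48, -32.47,   4.01]), array([-0.0233, -0.3489, -0.1218]))
(0.1, 'tip case', array([-0.4853,  0.4208,  0.2088]), 'lowest edge z', np.float64(0.2088), 'F', array([-0.47, -0.49, -0.57]), 'w', 0.9997781319083918)
```

Emit:
send_rows([
  {"translation": [-3, -2, 0], "delta_rot": [0, 0, 0], "jaw": 0},
  {"translation": [-7, -5, 0], "delta_rot": [0, -0.08, -0.03], "jaw": 0},
  {"translation": [-11, -8, 0], "delta_rot": [-0.006, -0.16, -0.06], "jaw": 0},
  {"translation": [-15, -11, 0.5], "delta_rot": [-0.012, -0.24, -0.09], "jaw": 0},
  {"translation": [-19, -14, 1], "delta_rot": [-0.02, -0.3, -0.11], "jaw": 0},
  {"translation": [-23, -17, 1.5], "delta_rot": [-0.0233, -0.3489, -0.1218], "jaw": 0},
  {"translation": [-27, -20, 2], "delta_rot": [-0.0233, -0.3489, -0.1218], "jaw": 0},
  {"translation": [-31, -23, 2.5], "delta_rot": [-0.0233, -0.3489, -0.1218], "jaw": 0},
])

```text
time: 0.9
tool_pos: [0.4224, 0.2698, 0.1983]
tool_rot: [0.173, 0.104, 0.979, -0.018]
contact_force: [1.0, -0.5, 0.0]
gripper_width: -0.0
grasp_force: 0.0
```

```bash
python3 - <<'E'
from h import *
print(rel(*goal(-.089,.045,.17))); print(where())
E
```

```text
(array([-10.05, -10.95,   5.25]), array([0.0019, 0.0003, 0.0009]))
(0.9, 'tip case', array([-0.2016,  0.1543,  0.1851]), 'lowest edge z', np.float64(0.1813), 'F', array([ 1.02, -0.48,  0.04]), 'w', -0.00034073718193376154)
```

Emit:
send_rows([
  {"translation": [-3, -3, 1.5], "delta_rot": [0, 0, 0], "jaw": 0},
  {"translation": [-6, -6, 3], "delta_rot": [0, 0, 0], "jaw": 0},
  {"translation": [-8, -9, 4.2], "delta_rot": [0, 0, 0], "jaw": 0},
  {"translation": [-10, -10.9, 5.25], "delta_rot": [0, 0, 0], "jaw": 0},
  {"translation": [-10, -10.9, 5.25], "delta_rot": [0, 0, 0], "jaw": 0},
  {"translation": [-10, -10.9, 5.25], "delta_rot": [0, 0, 0], "jaw": 0},
  {"translation": [-10, -10.9, 5.25], "delta_rot": [0, 0, 0], "jaw": 0},
  {"translation": [-10, -10.9, 5.25], "delta_rot": [0, 0, 0], "jaw": 0},
])

```text
time: 1.7
tool_pos: [0.5083, 0.1422, 0.1838]
tool_rot: [0.173, 0.104, 0.979, -0.017]
contact_force: [0.3, -0.0, -0.2]
gripper_width: 0.005
grasp_force: 0.0
```

```bash
python3 - <<'E'
from h import *
f=grab_frame("side"); print(where()); cv2.imwrite("pics/side1.png",f["pixels"])
print(rel(*goal(-.089,.045,.1068)),rel(*goal(-.089,.045,.0968)))
print([np.round(state()["contact_force"],2) for _ in range(3)])
E
```

```text
(1.75, 'tip case', array([-0.0906,  0.0478,  0.1707]), 'lowest edge z', np.float64(0.1669), 'F', array([-1.  ,  0.22, -0.5 ]), 'w', -0.0024445337590293407)
(array([ 2.04, -0.29,  6.05]), array([0.0024, 0.0005, 0.0011])) (array([ 2.38, -0.29,  6.99]), array([0.0024, 0.0005, 0.0011]))
[array([-1.  ,  0.22, -0.5 ]), array([-1.  ,  0.22, -0.5 ]), array([-1.  ,  0.22, -0.5 ])]
```

View pics/side1.png

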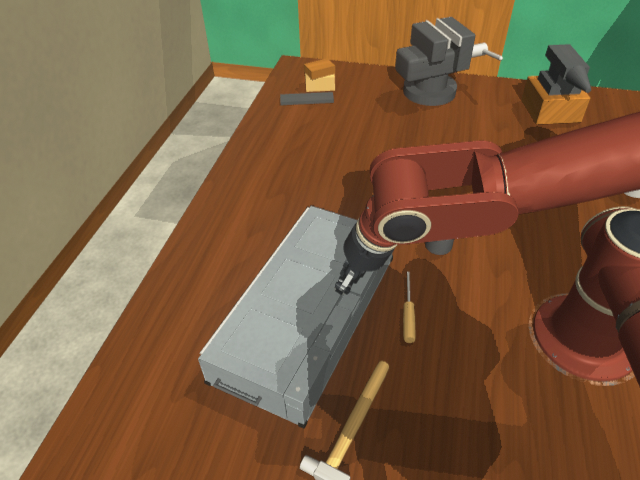

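The side view shows the shut fingers, at about (345,285), hovering over the rail with the hand leaning to the front. The tools on the bench are clear. Now I'll descend to just above the rail.

Emit:
send_rows([
  {"translation": [0.7, -0.1, 2], "delta_rot": [0, 0, 0], "jaw": 0},
  {"translation": [1.4, -0.2, 4], "delta_rot": [0, 0, 0], "jaw": 0},
  {"translation": [1.8, -0.29, 5.2], "delta_rot": [0, 0, 0], "jaw": 0},
  {"translation": [2.0, -0.29, 5.8], "delta_rot": [0, 0, 0], "jaw": 0},
  {"translation": [2.05, -0.29, 6.05], "delta_rot": [0, 0, 0], "jaw": 0},
  {"translation": [2.05, -0.29, 6.05], "delta_rot": [0, 0, 0], "jaw": 0},
  {"translation": [2.05, -0.29, 6.05], "delta_rot": [0, 0, 0], "jaw": 0},
  {"translation": [2.05, -0.29, 6.05], "delta_rot": [0, 0, 0], "jaw": 0},
])

```text
time: 2.55
tool_pos: [0.5102, 0.1383, 0.121]
tool_rot: [0.174, 0.105, 0.979, -0.017]
contact_force: [-0.1, -0.1, 0.0]
gripper_width: 0.001
grasp_force: 0.0
```

```bash
python3 - <<'E'
from h import *
print(where())
E
```

```text
(2.55, 'tip case', array([-0.0879,  0.0444,  0.1079]), 'lowest edge z', np.float64(0.1041), 'F', array([-0.1 , -0.13,  0.  ]), 'w', 0.0013207707954714968)
```

Emit:
send_rows([
  {"translation": [0.03, 0, 0.09], "delta_rot": [0, 0, 0], "jaw": 0},
  {"translation": [0.07, 0, 0.19], "delta_rot": [0, 0, 0], "jaw": 0},
  {"translation": [0.1, 0, 0.28], "delta_rot": [0, 0, 0], "jaw": 0},
  {"translation": [0.14, 0, 0.38], "delta_rot": [0, 0, 0], "jaw": 0},
  {"translation": [0.17, 0, 0.47], "delta_rot": [0, 0, 0], "jaw": 0},
  {"translation": [0.2, 0, 0.56], "delta_rot": [0, 0, 0], "jaw": 0},
  {"translation": [0.24, 0, 0.66], "delta_rot": [0, 0, 0], "jaw": 0},
  {"translation": [0.24, 0, 0.66], "delta_rot": [0, 0, 0], "jaw": 0},
])

```text
time: 3.35
tool_pos: [0.5094, 0.1381, 0.1126]
tool_rot: [0.173, 0.105, 0.979, -0.018]
contact_force: [-0.0, -0.4, 0.8]
gripper_width: 0.0
grasp_force: 0.0
```

```bash
python3 - <<'E'
from h import *
print(where())
E
```

```text
(3.35, 'tip case', array([-0.0887,  0.0441,  0.0994]), 'lowest edge z', np.float64(0.0957), 'F', array([-0.03, -0.41,  0.84]), 'w', 0.0001138900939368683)
```

Now 0.5 mm steps, checking the force after each short call.

Emit:
send_rows([
  {"translation": [0.01, 0, 0.03], "delta_rot": [0, 0, 0], "jaw": 0},
  {"translation": [0.02, 0, 0.06], "delta_rot": [0, 0, 0], "jaw": 0},
  {"translation": [0.03, 0, 0.09], "delta_rot": [0, 0, 0], "jaw": 0},
  {"translation": [0.04, 0, 0.12], "delta_rot": [0, 0, 0], "jaw": 0},
  {"translation": [0.04, 0, 0.12], "delta_rot": [0, 0, 0], "jaw": 0},
  {"translation": [0.04, 0, 0.12], "delta_rot": [0, 0, 0], "jaw": 0},
  {"translation": [0.04, 0, 0.12], "delta_rot": [0, 0, 0], "jaw": 0},
  {"translation": [0.04, 0, 0.12], "delta_rot": [0, 0, 0], "jaw": 0},
])

```text
time: 4.15
tool_pos: [0.5096, 0.1381, 0.1116]
tool_rot: [0.173, 0.105, 0.979, -0.018]
contact_force: [1.1, 0.4, 0.2]
gripper_width: -0.001
grasp_force: 0.0
```

```bash
python3 - <<'E'
from h import *
print(where())
E
```

```text
(4.15, 'tip case', array([-0.0885,  0.0441,  0.0985]), 'lowest edge z', np.float64(0.0947), 'F', array([1.13, 0.38, 0.23]), 'w', -0.0008561800439315065)
```

Emit:
send_rows([
  {"translation": [0.01, 0, 0.03], "delta_rot": [0, 0, 0], "jaw": 0},
  {"translation": [0.02, 0, 0.06], "delta_rot": [0, 0, 0], "jaw": 0},
  {"translation": [0.03, 0, 0.09], "delta_rot": [0, 0, 0], "jaw": 0},
  {"translation": [0.04, 0, 0.12], "delta_rot": [0, 0, 0], "jaw": 0},
  {"translation": [0.04, 0, 0.12], "delta_rot": [0, 0, 0], "jaw": 0},
  {"translation": [0.04, 0, 0.12], "delta_rot": [0, 0, 0], "jaw": 0},
  {"translation": [0.04, 0, 0.12], "delta_rot": [0, 0, 0], "jaw": 0},
  {"translation": [0.04, 0, 0.12], "delta_rot": [0, 0, 0], "jaw": 0},
])

```text
time: 4.95
tool_pos: [0.5096, 0.1382, 0.1103]
tool_rot: [0.173, 0.105, 0.979, -0.018]
contact_force: [0.2, 1.0, -0.1]
gripper_width: -0.002
grasp_force: 0.0
```

```bash
python3 - <<'E'
from h import *
print(where())
E
```

```text
(4.95, 'tip case', array([-0.0884,  0.0441,  0.0972]), 'lowest edge z', np.float64(0.0934), 'F', array([ 0.2 ,  0.98, -0.1 ]), 'w', -0.0019360777153019748)
```

Emit:
send_rows([
  {"translation": [0.01, 0, 0.03], "delta_rot": [0, 0, 0], "jaw": 0},
  {"translation": [0.02, 0, 0.06], "delta_rot": [0, 0, 0], "jaw": 0},
  {"translation": [0.03, 0, 0.09], "delta_rot": [0, 0, 0], "jaw": 0},
  {"translation": [0.04, 0, 0.12], "delta_rot": [0, 0, 0], "jaw": 0},
  {"translation": [0.04, 0, 0.12], "delta_rot": [0, 0, 0], "jaw": 0},
  {"translation": [0.04, 0, 0.12], "delta_rot": [0, 0, 0], "jaw": 0},
  {"translation": [0.04, 0, 0.12], "delta_rot": [0, 0, 0], "jaw": 0},
  {"translation": [0.04, 0, 0.12], "delta_rot": [0, 0, 0], "jaw": 0},
])

```text
time: 5.75
tool_pos: [0.5097, 0.1381, 0.1091]
tool_rot: [0.173, 0.105, 0.979, -0.018]
contact_force: [0.0, 0.3, 1.3]
gripper_width: -0.002
grasp_force: 0.0
```

```bash
python3 - <<'E'
from h import *
print(where())
E
```

```text
(5.75, 'tip case', array([-0.0884,  0.0441,  0.096 ]), 'lowest edge z', np.float64(0.0922), 'F', array([0.03, 0.32, 1.3 ]), 'w', -0.0016427255031035723)
```

Emit:
send_rows([
  {"translation": [0.01, 0, 0.03], "delta_rot": [0, 0, 0], "jaw": 0},
  {"translation": [0.02, 0, 0.06], "delta_rot": [0, 0, 0], "jaw": 0},
  {"translation": [0.03, 0, 0.08], "delta_rot": [0, 0, 0], "jaw": 0},
  {"translation": [0.03, 0, 0.08], "delta_rot": [0, 0, 0], "jaw": 0},
  {"translation": [0.03, 0, 0.08], "delta_rot": [0, 0, 0], "jaw": 0},
  {"translation": [0.03, 0, 0.08], "delta_rot": [0, 0, 0], "jaw": 0},
  {"translation": [0.03, 0, 0.08], "delta_rot": [0, 0, 0], "jaw": 0},
  {"translation": [0.03, 0, 0.08], "delta_rot": [0, 0, 0], "jaw": 0},
])

```text
time: 6.55
tool_pos: [0.5097, 0.1381, 0.1082]
tool_rot: [0.173, 0.105, 0.979, -0.018]
contact_force: [-0.2, -0.0, -0.4]
gripper_width: 0.001
grasp_force: 0.0
```

```bash
python3 - <<'E'
from h import *
print(where())
E
```

```text
(6.55, 'tip case', array([-0.0884,  0.0441,  0.0951]), 'lowest edge z', np.float64(0.0913), 'F', array([-0.23, -0.  , -0.4 ]), 'w', 0.0012927713465683355)
```

Emit:
send_rows([
  {"translation": [0.01, 0, 0.03], "delta_rot": [0, 0, 0], "jaw": 0},
  {"translation": [0.02, 0, 0.06], "delta_rot": [0, 0, 0], "jaw": 0},
  {"translation": [0.03, 0, 0.09], "delta_rot": [0, 0, 0], "jaw": 0},
  {"translation": [0.04, 0, 0.12], "delta_rot": [0, 0, 0], "jaw": 0},
  {"translation": [0.04, 0, 0.12], "delta_rot": [0, 0, 0], "jaw": 0},
  {"translation": [0.04, 0, 0.12], "delta_rot": [0, 0, 0], "jaw": 0},
  {"translation": [0.04, 0, 0.12], "delta_rot": [0, 0, 0], "jaw": 0},
  {"translation": [0.04, 0, 0.12], "delta_rot": [0, 0, 0], "jaw": 0},
])

```text
time: 7.35
tool_pos: [0.5097, 0.1381, 0.107]
tool_rot: [0.173, 0.105, 0.979, -0.018]
contact_force: [-0.1, 1.0, -0.2]
gripper_width: -0.0
grasp_force: 0.0
```

```bash
python3 - <<'E'
from h import *
print(where())
f=grab_frame("side"); W=world(f); L=(W[...,:2]-C0)@EE.T
cv2.imwrite("pics/side2.png",cv2.resize(f["pixels"][220:400,260:440],(720,600),interpolation=2))
E
```

```text
(7.35, 'tip case', array([-0.0884,  0.0441,  0.0938]), 'lowest edge z', np.float64(0.09), 'F', array([-0.13,  0.97, -0.25]), 'w', -0.00016447842211336455)
```

View pics/side2.png

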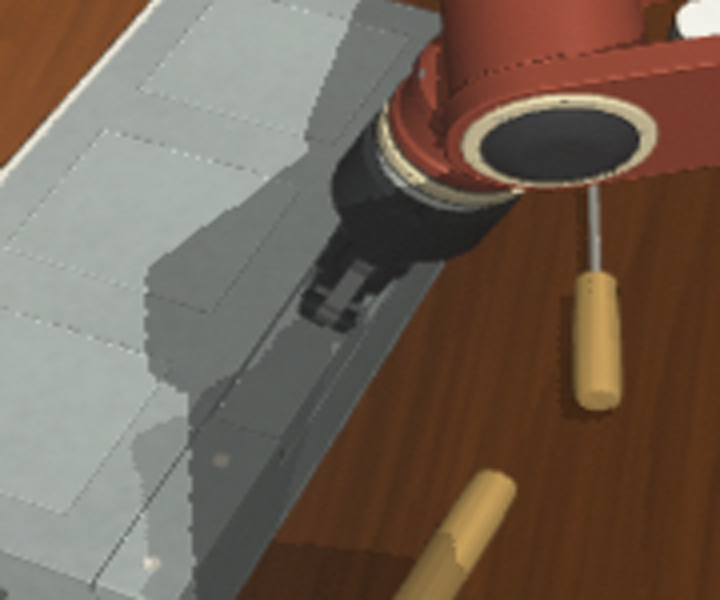

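The crop shows the shut fingertips at about crop (335,320), which is full-image (344,316). They are over the bare rail, left of the notch, and appear just above its surface. I'll check the gap with depth.

```bash
python3 - <<'E'
from h import *
f=grab_frame("side"); W=world(f); W0=np.load("side0.npy")
L=np.dstack([(W[...,:2]-C0)@EE.T,W[...,2]])
k=(np.linalg.norm(W-W0,axis=-1)>.008)&(W[...,2]<.14)&(abs(L[...,1]-.044)<.06)
for r in range(300,326):
    q=L[r][k[r]]
    if len(q): print(r,len(q),np.round(q.min(0),4),np.round(q.mean(0),4))
E
```

```text
300 13 [-0.0461 -0.0033 -0.6306] [ 0.8258  0.0278 -0.3551]
301 7 [ 0.2967 -0.0057 -0.6374] [ 1.1315  0.0199 -0.5328]
302 12 [ 0.2665 -0.0138 -0.6567] [ 1.1868  0.0186 -0.5698]
303 8 [ 0.1741 -0.0114 -0.6536] [ 1.0025  0.0291 -0.464 ]
304 12 [ 0.1704 -0.0117 -0.6633] [ 1.0926  0.0218 -0.5267]
305 9 [ 0.1684 -0.0023 -0.6604] [ 1.0352  0.0329 -0.4882]
306 10 [ 1.2558 -0.0107 -0.6747] [ 1.264   0.014  -0.6409]
307 8 [ 1.2564 -0.0149 -0.6777] [ 1.2635  0.019  -0.6408]
308 10 [ 1.2549 -0.011  -0.6851] [ 1.2633  0.0261 -0.6385]
309 9 [-0.0916  0.0046 -0.6706] [ 0.9969  0.0349 -0.487 ]
310 9 [ 0.1732 -0.0011 -0.682 ] [ 1.14    0.0359 -0.5706]
311 9 [-0.0892 -0.0094 -0.696 ] [ 0.9705  0.0357 -0.4826]
312 13 [-0.089  -0.0093 -0.7061] [ 1.0524  0.0275 -0.5438]
313 7 [ 0.0315  0.0074 -0.6916] [ 1.0841  0.0478 -0.5427]
314 8 [-0.095   0.0341 -0.6648] [ 0.957   0.0525 -0.4713]
315 12 [-0.0988 -0.011  -0.7247] [ 0.9425  0.043  -0.4802]
316 16 [-0.1012 -0.0135 -0.7363] [ 1.0144  0.0379 -0.5328]
317 10 [-0.1052  0.0016 -0.7275] [ 0.9835  0.0425 -0.5153]
318 10 [ 1.2423 -0.0123 -0.746 ] [ 1.253   0.0327 -0.687 ]
319 14 [ 1.2432 -0.0082 -0.7465] [ 1.2542  0.0357 -0.6904]
320 12 [ 1.2421 -0.0102 -0.7523] [ 1.2527  0.0392 -0.6916]
321 11 [ 1.2377e+00 -3.0000e-04 -7.4720e-01] [ 1.2522  0.045  -0.6904]
322 15 [ 1.2143 -0.0141 -0.7573] [ 1.2401  0.0292 -0.7096]
323 18 [-0.1117 -0.0149 -0.7498] [ 1.098   0.027  -0.6361]
324 23 [ 1.1852 -0.0127 -0.7587] [ 1.2325  0.0269 -0.721 ]
325 18 [-0.1112 -0.0148 -0.7591] [ 1.0853  0.038  -0.6272]
```

Depth dropouts spoil that check, so I'll keep descending by touch.

Emit:
send_rows([
  {"translation": [0.01, 0, 0.03], "delta_rot": [0, 0, 0], "jaw": 0},
  {"translation": [0.02, 0, 0.06], "delta_rot": [0, 0, 0], "jaw": 0},
  {"translation": [0.03, 0, 0.09], "delta_rot": [0, 0, 0], "jaw": 0},
  {"translation": [0.04, 0, 0.12], "delta_rot": [0, 0, 0], "jaw": 0},
  {"translation": [0.05, 0, 0.15], "delta_rot": [0, 0, 0], "jaw": 0},
  {"translation": [0.05, 0, 0.15], "delta_rot": [0, 0, 0], "jaw": 0},
  {"translation": [0.05, 0, 0.15], "delta_rot": [0, 0, 0], "jaw": 0},
  {"translation": [0.05, 0, 0.15], "delta_rot": [0, 0, 0], "jaw": 0},
])

```text
time: 8.25
tool_pos: [0.5098, 0.1381, 0.1054]
tool_rot: [0.173, 0.105, 0.979, -0.018]
contact_force: [-0.8, 0.2, 0.8]
gripper_width: 0.001
grasp_force: 0.0
```

```bash
python3 - <<'E'
from h import *
print(where())
E
```

```text
(8.25, 'tip case', array([-0.0883,  0.0441,  0.0922]), 'lowest edge z', np.float64(0.0885), 'F', array([-0.79,  0.22,  0.8 ]), 'w', 0.0013538666602100212)
```

Emit:
send_rows([
  {"translation": [0.01, 0, 0.03], "delta_rot": [0, 0, 0], "jaw": 0},
  {"translation": [0.02, 0, 0.06], "delta_rot": [0, 0, 0], "jaw": 0},
  {"translation": [0.03, 0, 0.09], "delta_rot": [0, 0, 0], "jaw": 0},
  {"translation": [0.04, 0, 0.12], "delta_rot": [0, 0, 0], "jaw": 0},
  {"translation": [0.05, 0, 0.15], "delta_rot": [0, 0, 0], "jaw": 0},
  {"translation": [0.05, 0, 0.15], "delta_rot": [0, 0, 0], "jaw": 0},
  {"translation": [0.05, 0, 0.15], "delta_rot": [0, 0, 0], "jaw": 0},
  {"translation": [0.05, 0, 0.15], "delta_rot": [0, 0, 0], "jaw": 0},
])

```text
time: 9.05
tool_pos: [0.5098, 0.1381, 0.1038]
tool_rot: [0.173, 0.105, 0.979, -0.018]
contact_force: [0.3, 0.4, -0.2]
gripper_width: 0.001
grasp_force: 0.0
```

```bash
python3 - <<'E'
from h import *
print(where())
f=grab_frame("side"); W=world(f); z=f["range_z"]
L=np.dstack([(W[...,:2]-C0)@EE.T,W[...,2]])
k=(z>0)&(abs(L[...,1]-.044)<.03)&(abs(L[...,0]+.09)<.03)&(L[...,2]>.08)&(L[...,2]<.16)
for r in range(290,330,2):
    q=L[r][k[r]]
    if len(q): print(r,np.flatnonzero(k[r])[[0,-1]],np.round(q[:,2]*1000).astype(int))
E
```

```text
(9.05, 'tip case', array([-0.0883,  0.0441,  0.0907]), 'lowest edge z', np.float64(0.0869), 'F', array([ 0.32,  0.36, -0.24]), 'w', 0.001094953894722813)
302 [329 339] [ 99  97  99 159]
304 [327 343] [ 99  96  94  99  96  93  96 159 159]
306 [326 340] [ 97  95  94 100  95  97  96  96  93  95  97  96 157 159]
308 [325 335] [97 96 95 99 96 96 97 95 89 97 95]
310 [324 335] [ 97  98  96  93  96  95  93  96  92  98  95 133]
312 [323 351] [ 97  95  97  93  95  95  95  95  91  96  96 121  96  93]
314 [321 351] [98 99 98 99 98 96 96 96 93 90 94 98 94 92 89]
316 [321 350] [ 98  97  95  97  96  97  98  94  94  96  97  97  94  92  96 121  93  84]
318 [320 349] [ 99  98  98  98  95  96  98  89  97  95  96  95  95  96  97  99  96  96
  95 119 121  87]
320 [319 348] [ 97  96  97  99  99 100  95  90  96  96  99  98  96  97  99 100  99  93
  98  95  96  98  96  97  97  93  85]
322 [317 347] [ 97  96  95 100  97  95  98  95  88  98  96  95 100  94  94  94  94  98
  97  98  97  99  98  95  98  95  95  98  95  93  84]
324 [317 346] [93 95 97 97 95 96 89 97 95 99 96 95 94 98 97 98 98 95 98 98 95 94 96 96
 96 93 97 94 85]
326 [321 345] [ 92  90  94  98  94  99  95  93  95  94  94  92  96  97  94  94  99  96
 100  98  98  93  91  83]
328 [326 344] [94 93 95 96 97 98 97 97 97 97 99 97 96 97 88 84]
```

```bash
python3 - <<'E'
from h import *
f=grab_frame("side"); W=world(f); z=f["range_z"]; L=np.dstack([(W[...,:2]-C0)@EE.T,W[...,2]])
for r in range(284,324,3):
    print(r,[tuple(np.round(L[r,c]*1000).astype(int)) if z[r,c]>0 else 0 for c in range(332,356,3)])
t=grab_frame("top"); cv2.imwrite("pics/top2.png",cv2.resize(t["pixels"][210:350,140:320],(780,600),interpolation=2))
E
```

```text
284 [(np.int64(-47), np.int64(-30), np.int64(98)), (np.int64(-52), np.int64(-34), np.int64(96)), (np.int64(-58), np.int64(-35), np.int64(98)), (np.int64(-63), np.int64(-39), np.int64(95)), (np.int64(-118), np.int64(72), np.int64(244)), (np.int64(-124), np.int64(74), np.int64(249)), (np.int64(-132), np.int64(78), np.int64(257)), (np.int64(-138), np.int64(80), np.int64(263))]
287 [(np.int64(-50), np.int64(-24), np.int64(96)), (np.int64(-55), np.int64(-27), np.int64(95)), (np.int64(-61), np.int64(-30), np.int64(94)), (np.int64(-67), np.int64(-30), np.int64(98)), (np.int64(-73), np.int64(-33), np.int64(97)), (np.int64(-127), np.int64(79), np.int64(248)), (np.int64(-133), np.int64(80), np.int64(251)), (np.int64(-139), np.int64(82), np.int64(257))]
290 [(np.int64(-53), np.int64(-16), np.int64(97)), (np.int64(-59), np.int64(-19), np.int64(96)), (np.int64(-64), np.int64(-23), np.int64(94)), (np.int64(-71), np.int64(-23), np.int64(98)), (np.int64(-114), np.int64(63), np.int64(216)), (np.int64(-127), np.int64(79), np.int64(240)), (np.int64(-133), np.int64(82), np.int64(246)), (np.int64(-139), 
[... 3374 characters left out ...]
t64(95)), (np.int64(-91), np.int64(52), np.int64(98)), (np.int64(-95), np.int64(46), np.int64(93)), (np.int64(-101), np.int64(45), np.int64(96)), (np.int64(-134), np.int64(107), np.int64(191)), (np.int64(-111), np.int64(37), np.int64(91)), (np.int64(-111), np.int64(23), np.int64(73)), (np.int64(-111), np.int64(4), np.int64(50))]
323 [(np.int64(-89), np.int64(61), np.int64(98)), (np.int64(-94), np.int64(59), np.int64(98)), (np.int64(-100), np.int64(56), np.int64(98)), (np.int64(-105), np.int64(52), np.int64(96)), (np.int64(-110), np.int64(50), np.int64(97)), (np.int64(-111), np.int64(37), np.int64(81)), (np.int64(-111), np.int64(22), np.int64(61)), (np.int64(-111), np.int64(5), np.int64(40))]
```

View pics/top2.png

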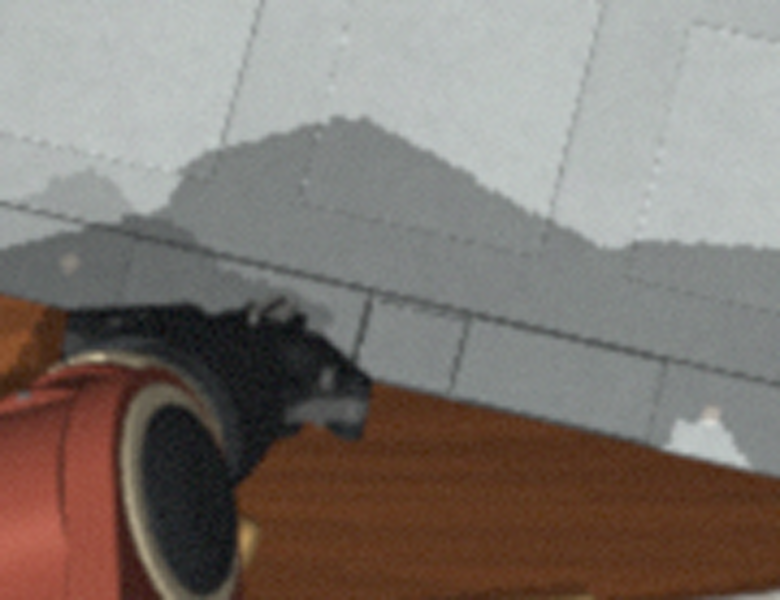

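The top crop shows the gripper at left with a finger end near crop (350,390), which is outside the front edge of the case. Side depth also puts the finger pixels at z≈0.2, and that contradicts the reported pose. I'll cross-check with top depth before moving any further.

```bash
python3 - <<'E'
from h import *
s=state(); print(np.round(s["joint_pos"],3),np.round(s["tool_rot"],3))
for n in("top","side"):
    f=grab_frame(n); R=cv2.Rodrigues(np.array(f["rvec"],float))[0]; print(n,"cam at",np.round(-R.T@np.array(f["tvec"]).reshape(3),3))
    if n=="top":
        W=world(f); z=f["range_z"]; L=np.dstack([(W[...,:2]-C0)@EE.T,W[...,2]])
        for r in range(276,314,3): print(r,[tuple(int(v) for v in np.round(L[r,c]*1000)) if z[r,c]>0 else 0 for c in range(180,232,5)])
    # where the reported tip and TCP should appear
    _,p,Rt=cur(); q,_=cv2.projectPoints(np.array([p+.014*Rt[:,2],p,p-.06*Rt[:,2],p-.15*Rt[:,2]]),np.array(f["rvec"],float),np.array(f["tvec"],float),np.array([[f["fx"],0,f["cx"]],[0,f["fy"],f["cy"]],[0,0,1.]]),None)
    print(np.round(q[:,0]).tolist())
E
```

```text
[ 0.198 -0.276  2.152 -0.167  0.948 -1.084] [ 0.173  0.105  0.979 -0.018]
top cam at [ 0.425 -0.071  1.034]
276 [(-91, 98, 93), (-89, 88, 96), (-86, 79, 93), (-84, 69, 96), (-82, 60, 95), (-80, 51, 94), (-78, 42, 95), (-75, 33, 92), (-73, 26, 82), (-71, 13, 99), (-69, 4, 95)]
279 [(-96, 95, 97), (-94, 88, 91), (-92, 77, 95), (-90, 69, 92), (-88, 59, 94), (-85, 49, 96), (-83, 40, 95), (-81, 31, 95), (-79, 22, 94), (-76, 13, 90), (-69, 21, 3)]
282 [(-107, 50, 247), (-102, 66, 164), (-98, 75, 96), (-98, 51, 156), (-95, 46, 140), (-93, 38, 135), (-89, 39, 96), (-86, 30, 93), (-84, 20, 96), (-82, 12, 90), (-80, 3, 86)]
285 [(-112, 43, 266), (-110, 38, 257), (-108, 33, 247), (-103, 47, 166), (-101, 39, 160), (-99, 32, 155), (-95, 30, 124), (-92, 28, 93), (-90, 19, 95), (-88, 10, 92), (-85, 1, 91)]
288 [(-116, 39, 276), (-114, 34, 267), (-112, 29, 257), (-110, 24, 247), (-107, 30, 194), (-104, 29, 160), (-102, 20, 165), (-98, 26, 97), (-95, 18, 92), (-93, 10, 87), (-91, -1, 92)]
291 [(-121, 35, 285), (-119, 30, 278), (-117, 27, 263), (-115, 22, 252), (-112, 25, 207), (-109, 27, 164), (-107,
[... 832 characters left out ...]
 0, 389), (-140, 1, 363), (-139, 17, 277), (-138, 9, 277), (-136, 7, 254), (-134, 7, 223), (-132, 2, 207), (-131, -5, 201), (-129, -12, 199), (-126, 18, -3), (-123, 6, 3)]
309 [(-145, -3, 396), (-144, -5, 381), (-143, 12, 292), (-142, 8, 276), (-141, 7, 252), (-139, 6, 219), (-139, 46, -2), (-135, -3, 188), (-133, -13, 194), (-132, 16, -4), (-129, 6, -3)]
312 [(-148, -4, 397), (-147, -7, 387), (-148, 9, 296), (-146, 8, 273), (-145, 6, 248), (-147, 54, 0), (-145, 45, -1), (-142, 34, 1), (-138, -14, 194), (-138, 14, 1), (-135, 4, -1)]
[[208.0, 281.0], [206.0, 283.0], [196.0, 291.0], [178.0, 306.0]]
side cam at [0.377 0.761 0.964]
[[335.0, 319.0], [337.0, 316.0], [347.0, 301.0], [364.0, 277.0]]
```

The points far apart along y are the gripper's outer knuckles: y≈105 in the side view, y≈-12 in the top view, centred at 46. The finger backs match the reported pose, so the tips must be higher or slimmer than I modelled. I'll continue down by touch in 1 mm steps.

Emit:
send_rows([
  {"translation": [0.01, 0, 0.03], "delta_rot": [0, 0, 0], "jaw": 0},
  {"translation": [0.02, 0, 0.06], "delta_rot": [0, 0, 0], "jaw": 0},
  {"translation": [0.03, 0, 0.09], "delta_rot": [0, 0, 0], "jaw": 0},
  {"translation": [0.03, 0, 0.1], "delta_rot": [0, 0, 0], "jaw": 0},
  {"translation": [0.03, 0, 0.1], "delta_rot": [0, 0, 0], "jaw": 0},
  {"translation": [0.03, 0, 0.1], "delta_rot": [0, 0, 0], "jaw": 0},
  {"translation": [0.03, 0, 0.1], "delta_rot": [0, 0, 0], "jaw": 0},
  {"translation": [0.03, 0, 0.1], "delta_rot": [0, 0, 0], "jaw": 0},
])

```text
time: 10.1
tool_pos: [0.5098, 0.1381, 0.1027]
tool_rot: [0.173, 0.105, 0.979, -0.018]
contact_force: [-0.4, 0.5, 0.1]
gripper_width: -0.002
grasp_force: 0.0
```

```bash
python3 - <<'E'
from h import *
print(where())
f=grab_frame("side"); cv2.imwrite("pics/side3.png",cv2.resize(f["pixels"][280:350,300:390],(770,600),interpolation=2))
print(where())
E
```

```text
(10.1, 'tip case', array([-0.0883,  0.0441,  0.0896]), 'lowest edge z', np.float64(0.0858), 'F', array([-0.36,  0.49,  0.06]), 'w', -0.0019327354352696453)
(10.15, 'tip case', array([-0.0882,  0.0441,  0.0896]), 'lowest edge z', np.float64(0.0858), 'F', array([-0.02, -0.29,  0.58]), 'w', -0.00022066910004952625)
```

View pics/side3.png

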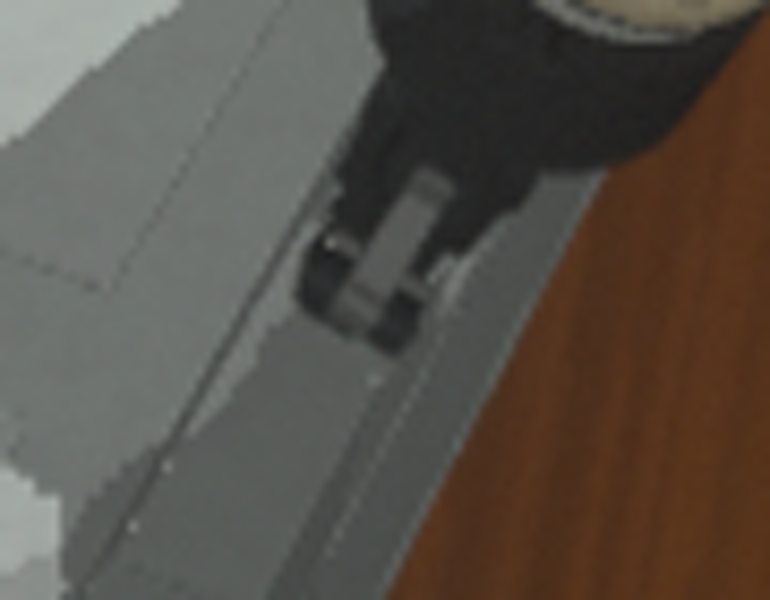

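The crop shows the outer knuckle at about crop (355,290) hiding the fingertip, so the gap can't be seen here. I'll keep feeling downward.

Emit:
send_rows([
  {"translation": [0.01, 0, 0.03], "delta_rot": [0, 0, 0], "jaw": 0},
  {"translation": [0.02, 0, 0.06], "delta_rot": [0, 0, 0], "jaw": 0},
  {"translation": [0.03, 0, 0.09], "delta_rot": [0, 0, 0], "jaw": 0},
  {"translation": [0.04, 0, 0.12], "delta_rot": [0, 0, 0], "jaw": 0},
  {"translation": [0.04, 0, 0.12], "delta_rot": [0, 0, 0], "jaw": 0},
  {"translation": [0.04, 0, 0.12], "delta_rot": [0, 0, 0], "jaw": 0},
  {"translation": [0.04, 0, 0.12], "delta_rot": [0, 0, 0], "jaw": 0},
  {"translation": [0.04, 0, 0.12], "delta_rot": [0, 0, 0], "jaw": 0},
])

```text
time: 10.95
tool_pos: [0.5099, 0.1381, 0.1015]
tool_rot: [0.173, 0.105, 0.979, -0.018]
contact_force: [0.5, -0.1, -0.4]
gripper_width: -0.001
grasp_force: 0.0
```

```bash
python3 - <<'E'
from h import *
print(where())
E
```

```text
(10.95, 'tip case', array([-0.0882,  0.0441,  0.0883]), 'lowest edge z', np.float64(0.0846), 'F', array([ 0.48, -0.14, -0.42]), 'w', -0.0010011835149142973)
```

Emit:
send_rows([
  {"translation": [0.01, 0, 0.03], "delta_rot": [0, 0, 0], "jaw": 0},
  {"translation": [0.02, 0, 0.06], "delta_rot": [0, 0, 0], "jaw": 0},
  {"translation": [0.03, 0, 0.09], "delta_rot": [0, 0, 0], "jaw": 0},
  {"translation": [0.04, 0, 0.12], "delta_rot": [0, 0, 0], "jaw": 0},
  {"translation": [0.04, 0, 0.12], "delta_rot": [0, 0, 0], "jaw": 0},
  {"translation": [0.04, 0, 0.12], "delta_rot": [0, 0, 0], "jaw": 0},
  {"translation": [0.04, 0, 0.12], "delta_rot": [0, 0, 0], "jaw": 0},
  {"translation": [0.04, 0, 0.12], "delta_rot": [0, 0, 0], "jaw": 0},
])

```text
time: 11.75
tool_pos: [0.5099, 0.1381, 0.1003]
tool_rot: [0.173, 0.105, 0.979, -0.018]
contact_force: [0.8, -0.5, 0.4]
gripper_width: -0.004
grasp_force: 0.0
```

```bash
python3 - <<'E'
from h import *
print(where())
E
```

```text
(11.75, 'tip case', array([-0.0882,  0.0441,  0.0871]), 'lowest edge z', np.float64(0.0833), 'F', array([ 0.83, -0.54,  0.41]), 'w', -0.004464902601307566)
```

```bash
python3 - <<'E'
from h import *
F=[grab_frame("top") for _ in range(9)]; f=F[0]
Z=np.stack([x["range_z"] for x in F]); Z[Z==0]=np.nan; f["range_z"]=np.nan_to_num(np.nanmedian(Z,0))
W=world(f); L=np.dstack([(W[...,:2]-C0)@EE.T,W[...,2]])
g=np.mean([x["pixels"] for x in F],0).mean(-1)
print("z mm"); 
for r in range(274,292): print(r,np.round(L[r,188:220,2]*1000).astype(int))
print("grey")
for r in range(274,292): print(r,np.round(g[r,188:220]).astype(int))
print(where())
_,p,Rt=cur(); q,_=cv2.projectPoints(np.array([p+z*Rt[:,2]+x*Rt[:,0]+y*Rt[:,1] for z in(.014,0,-.015,-.03) for x,y in((-.011,-.012),(-.011,.012))]),np.array(f["rvec"],float),np.array(f["tvec"],float),np.array([[f["fx"],0,f["cx"]],[0,f["fy"],f["cy"]],[0,0,1.]]),None)
print(np.round(q[:,0],1).tolist())
E
```

```text
z mm
274 [95 94 95 95 94 95 95 95 95 94 95 95 95 94 95 95 95 95 96 94 95  3 71 78
 86 91 94 96 95 95 95 95]
275 [96 95 95 95 94 95 95 95 94 95 94 96 95 95 95 94 94 94 96 95 95 95 94 94
 94  3 70 76 84 92 95 97]
276 [95 94 96 94 94 94 94 94 95 95 95 94 94 95 95 95 95 94 94 95 94 94 93 97
 95 95 95 95 94 94  4 74]
277 [96 95 94 94 94 94 93 94 94 94 94 94 94 95 95 96 94 95 95 95 95 95 95 95
 95 95 95 95 94 94 95 94]
278 [95 94 95 95 94 94 96 95 93 95 95 94 95 94 93 96 94 94 95 96 95 95 94 95
 95 95 95 96 94 95 95 94]
279 [ 94  94  95  94  95  95  94  95  95  94  95  95  95  95 118 116 115  95
  94  94  95  95  96  94  94  94  95  95  93  95  96  95]
280 [ 94  93  96  94  95  94  95  94  95  94  95  94 127 124 124 123 122 120
 119 117 116  96  95  95  95  94  94  95  94  95  94  93]
281 [ 94  94  94  94  95  95  94  95  95 123 121 133 131 131 130 128 127 125
 125 123 120 111  94  94  95  95  94  95  96  94  95  94]
282 [ 94  94  95  95 151 151 153 153 130 129 139 138 139 136 134 135 132 131
 129 126 117 108  94  95  94  95  96  94  95  95  94  95]
283 [177 175 174 157 156 155 156 155 152
[... 3194 characters left out ...]
0 129 130]
289 [ 28  26  26  26  25  23  26  26  27  23  24  25  26  23  27  22  25  23
  26  24  27  32  29  27  29  29  32  52  88 118 129 129]
290 [ 24  24  27  26  27  27  26  27  27  26  25  25  23  24  24  24  26  29
  31  29  29  31  30  29  27  25  23  25  51  89 117 129]
291 [ 24  27  24  26  26  27  25  27  27  24  26  24  24  24  25  29  30  33
  37  38  37  35  35  30  29  28  24  23  26  52  86 116]
(12.2, 'tip case', array([-0.0882,  0.0441,  0.0871]), 'lowest edge z', np.float64(0.0833), 'F', array([ 0.67,  0.36, -0.4 ]), 'w', -0.0016403731934518506)
[[215.3, 277.5], [203.2, 274.6], [213.2, 279.2], [200.9, 276.3], [210.9, 281.1], [198.5, 278.1], [208.6, 283.1], [195.9, 280.1]]
```

The averaged top depth shows the finger ending at z≈0.108 to 0.118. The real tip is therefore about 20–25 mm higher along the tool than modelled, leaving about 12 mm to go. I'll move 6 mm toward the back to recentre on the rail and come down 9 mm.

Emit:
send_rows([
  {"translation": [-0.1, 0, 0.1], "delta_rot": [0, 0, 0], "jaw": 0},
  {"translation": [-0.25, 0, 0.2], "delta_rot": [0, 0, 0], "jaw": 0},
  {"translation": [-0.45, 0, 0.35], "delta_rot": [0, 0, 0], "jaw": 0},
  {"translation": [-0.4, 0, 0.55], "delta_rot": [0, 0, 0], "jaw": 0},
  {"translation": [-0.35, 0, 0.75], "delta_rot": [0, 0, 0], "jaw": 0},
  {"translation": [-0.3, 0, 0.9], "delta_rot": [0, 0, 0], "jaw": 0},
  {"translation": [-0.25, 0, 1.05], "delta_rot": [0, 0, 0], "jaw": 0},
  {"translation": [-0.25, 0, 1.05], "delta_rot": [0, 0, 0], "jaw": 0},
])

```text
time: 13.0
tool_pos: [0.5156, 0.1368, 0.091]
tool_rot: [0.173, 0.105, 0.979, -0.018]
contact_force: [1.2, -0.3, 0.7]
gripper_width: 0.001
grasp_force: 0.0
```

```bash
cat >> h.py <<'E'
def topz(n=9):
    F=[grab_frame("top") for _ in range(n)]; f=F[0]
    Z=np.stack([x["range_z"] for x in F]); Z[Z==0]=np.nan; f["range_z"]=np.nan_to_num(np.nanmedian(Z,0))
    W=world(f); return f,np.dstack([(W[...,:2]-C0)@EE.T,W[...,2]])
E
python3 - <<'E'
from h import *
print(where()); f,L=topz(5)
for r in range(270,286): print(r,np.round(L[r,190:220,2]*1000).astype(int), np.round(L[r,205,:2]*1000).astype(int))
E
```

```text
(13.0, 'tip case', array([-0.0823,  0.0441,  0.0778]), 'lowest edge z', np.float64(0.074), 'F', array([ 1.18, -0.26,  0.68]), 'w', 0.0014190365157563957)
270 [94 95  5 71 78 85 92 95 94 95 95 94 95 96 94 95 94 96 95 95 95 95 94 96
 98 96 96 95 94 96] [-69  54]
271 [94 95 96 95 95 92  3 69 76 82 90 94 96 96 96 94 95 95 95 97 94 94 95 97
 94 95 93 95 95 95] [-71  54]
272 [95 94 94 94 96 96 96 95 94 95 93  4 75 81 88 94 94 93 96 94 95 96 94 95
 95 95 96 95 94 95] [-72  53]
273 [95 95 94 94 96 93 96 94 94 94 94 93 94 93 95  3 74 82 88 93 97 95 96 96
 93 95 94 96 95 95] [-69  75]
274 [94 94 95 95 95 95 96 95 93 94 95 95 96 94 95 95 94 97 94  3 70 80 85 91
 96 95 94 95 95 96] [-76  52]
275 [94 94 96 95 94 95 93 95 96 95 94 93 95 96 96 95 95 94 93 94 95 93 96  3
 69 76 84 92 95 95] [-78  51]
276 [ 96  94  94  95  95  95  94  94  95  94  95  95  96  94 106  95  96  95
  94  93  96  95  93  94  97  94  94  93   4  77] [-80  51]
277 [ 94  95  96  94  95  94  96  94  95  93  95  94  93 112 114 111 108 108
 107  96  95  95  94  94  95  93  95  95  96  94] [-83  47]
278 [ 95  95  96  95  94  95  
[... 365 characters left out ...]
  95] [-89  41]
281 [238 236 233 169 167 166 147 146 146 144 137 137 139 137 135 134 132 125
 118 116 113 112 111  94  92  94  94  94  94  94] [-91  39]
282 [242 238 238 235 234 167 155 153 151 146 135 135 146 145 146 147 146 138
 122 120 119 118 116  94  97  95  92  95  95  93] [-93  35]
283 [245 244 242 240 235 234 161 155 151 146 171 168 169 167 150 148 147 146
 144 126 125 123 114  93  95  95  95  93  96  93] [-95  35]
284 [248 246 244 243 240 239 236 154 148 177 175 174 173 171 170 168 168 153
 146 131 128 119 109  96  94  95  94  94  95  94] [-97  30]
285 [252 250 248 245 243 241 237 236 232 182 180 180 177 176 175 175 165 153
 144 136 126 151 149 152 150 150 145  94  95  95] [-99  27]
```

Tip back edge at z≈0.107, so the lower front edge is at ≈0.099. A few mm remain, so back to small steps.

Emit:
send_rows([
  {"translation": [0.02, 0, 0.05], "delta_rot": [0, 0, 0], "jaw": 0},
  {"translation": [0.03, 0, 0.1], "delta_rot": [0, 0, 0], "jaw": 0},
  {"translation": [0.05, 0, 0.14], "delta_rot": [0, 0, 0], "jaw": 0},
  {"translation": [0.07, 0, 0.19], "delta_rot": [0, 0, 0], "jaw": 0},
  {"translation": [0.07, 0, 0.19], "delta_rot": [0, 0, 0], "jaw": 0},
  {"translation": [0.07, 0, 0.19], "delta_rot": [0, 0, 0], "jaw": 0},
  {"translation": [0.07, 0, 0.19], "delta_rot": [0, 0, 0], "jaw": 0},
  {"translation": [0.07, 0, 0.19], "delta_rot": [0, 0, 0], "jaw": 0},
])

```text
time: 14.05
tool_pos: [0.516, 0.1369, 0.0904]
tool_rot: [0.173, 0.105, 0.979, -0.018]
contact_force: [-5.8, -0.1, 7.1]
gripper_width: -0.002
grasp_force: 4.1
```

```bash
python3 -c "
from h import *
print(where())"
```

```text
(14.05, 'tip case', array([-0.082 ,  0.0442,  0.0773]), 'lowest edge z', np.float64(0.0735), 'F', array([-5.85, -0.09,  7.05]), 'w', -0.0020437191605752543)
```

Rail felt: about 7 N of contact with finger-pad force. That sets the touch height at reported TCP z ≈ 0.0907. Lifting 8 mm, moving 54 mm along the rail to the notch centre, and lowering again to just under rail height.

Emit:
send_rows([
  {"translation": [-0.14, 0, -0.38], "delta_rot": [0, 0, 0], "jaw": 0},
  {"translation": [-0.27, 0, -0.75], "delta_rot": [0, 0, 0], "jaw": 0},
  {"translation": [-0.27, -1.5, -0.75], "delta_rot": [0, 0, 0], "jaw": 0},
  {"translation": [-0.27, -3.5, -0.75], "delta_rot": [0, 0, 0], "jaw": 0},
  {"translation": [-0.27, -5, -0.75], "delta_rot": [0, 0, 0], "jaw": 0},
  {"translation": [-0.27, -5.4, -0.75], "delta_rot": [0, 0, 0], "jaw": 0},
  {"translation": [-0.27, -5.4, -0.75], "delta_rot": [0, 0, 0], "jaw": 0},
  {"translation": [-0.27, -5.4, -0.75], "delta_rot": [0, 0, 0], "jaw": 0},
])

```text
time: 14.85
tool_pos: [0.5044, 0.0844, 0.0972]
tool_rot: [0.173, 0.105, 0.979, -0.018]
contact_force: [0.2, -0.6, -0.4]
gripper_width: 0.0
grasp_force: 0.0
```

```bash
python3 - <<'E'
from h import *
print(where()); f,L=topz(7)
cv2.imwrite("pics/top3.png",cv2.resize(f["pixels"][240:330,180:300],(800,600),interpolation=2))
L0=np.dstack([(np.load("top0.npy")[...,:2]-C0)@EE.T,np.load("top0.npy")[...,2]])
k=(L[...,2]>.1)&(L[...,2]<.125)&(abs(L[...,0]+.09)<.02); print(k.sum(),np.round(L[k].min(0),3),np.round(L[k].max(0),3),np.round(np.median(L[k],0),3))
E
```

```text
(14.85, 'tip case', array([-0.0821, -0.0095,  0.084 ]), 'lowest edge z', np.float64(0.0803), 'F', array([ 0.2 , -0.63, -0.36]), 'w', 5.136367418191431e-06)
34 [-0.093 -0.023  0.112] [-0.081  0.004  0.125] [-0.085 -0.013  0.119]
```

View pics/top3.png

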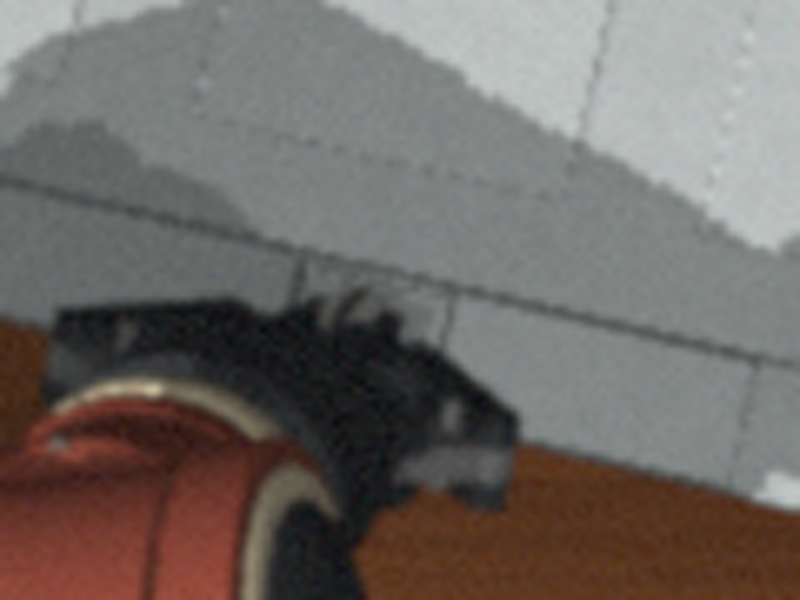

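The crop shows the fingertips at crop (350,305), between the notch edges at crop (300,275) and (450,315). Measured finger y is -0.023 to 0.004, inside -0.033 to 0.0135. Descending below rail height.

Emit:
send_rows([
  {"translation": [0.07, 0, 0.19], "delta_rot": [0, 0, 0], "jaw": 0},
  {"translation": [0.14, 0, 0.38], "delta_rot": [0, 0, 0], "jaw": 0},
  {"translation": [0.2, 0, 0.56], "delta_rot": [0, 0, 0], "jaw": 0},
  {"translation": [0.26, 0, 0.7], "delta_rot": [0, 0, 0], "jaw": 0},
  {"translation": [0.3, 0, 0.82], "delta_rot": [0, 0, 0], "jaw": 0},
  {"translation": [0.34, 0, 0.92], "delta_rot": [0, 0, 0], "jaw": 0},
  {"translation": [0.36, 0, 0.98], "delta_rot": [0, 0, 0], "jaw": 0},
  {"translation": [0.36, 0, 0.98], "delta_rot": [0, 0, 0], "jaw": 0},
])

```text
time: 16.0
tool_pos: [0.5042, 0.0841, 0.0865]
tool_rot: [0.173, 0.105, 0.979, -0.018]
contact_force: [0.2, 0.5, -1.0]
gripper_width: 0.001
grasp_force: 0.0
```

```bash
python3 -c "
from h import *
print(where())"
```

```text
(16.0, 'tip case', array([-0.0823, -0.0099,  0.0733]), 'lowest edge z', np.float64(0.0696), 'F', array([ 0.18,  0.51, -1.01]), 'w', 0.0012450840554173806)
```

There is no contact 4 mm below rail height, so the tip is in the notch. Pressing the key about 5–6 mm, then withdrawing up and forward, away from the lid.

Emit:
send_rows([
  {"translation": [0.06, 0, 0.17], "delta_rot": [0, 0, 0], "jaw": 0},
  {"translation": [0.12, 0, 0.33], "delta_rot": [0, 0, 0], "jaw": 0},
  {"translation": [0.18, 0, 0.5], "delta_rot": [0, 0, 0], "jaw": 0},
  {"translation": [0.23, 0, 0.63], "delta_rot": [0, 0, 0], "jaw": 0},
  {"translation": [0.23, 0, 0.63], "delta_rot": [0, 0, 0], "jaw": 0},
  {"translation": [0.23, 0, 0.63], "delta_rot": [0, 0, 0], "jaw": 0},
  {"translation": [0.2, 0, -1.5], "delta_rot": [0, 0, 0], "jaw": 0},
  {"translation": [0.2, 0, -4.5], "delta_rot": [0, 0, 0], "jaw": 0},
])

```text
time: 16.8
tool_pos: [0.4853, 0.0874, 0.1257]
tool_rot: [0.17, 0.105, 0.98, -0.018]
contact_force: [1.4, -0.0, 0.5]
gripper_width: 0.001
grasp_force: 0.0
```

```bash
python3 - <<'E'
from h import *
print(where()); f=grab_frame("side"); W=world(f); L=np.dstack([(W[...,:2]-C0)@EE.T,W[...,2]])
k=(abs(L[...,1]-.15)<.05)&(L[...,0]>-.07)&(L[...,0]<.15)&(L[...,2]>.08)&(L[...,2]<.4); print("lid z range",np.nanpercentile(L[k][:,2],[5,50,95]))
E
```

```text
(16.8, 'tip case', array([-0.1016, -0.0106,  0.1125]), 'lowest edge z', np.float64(0.1088), 'F', array([ 1.41, -0.02,  0.52]), 'w', 0.000986882797907764)
lid z range [0.10068355 0.15465557 0.18263531]
```

The lid is rising. Moving the hand further away, up and toward the robot.

Emit:
send_rows([
  {"translation": [1, 0, -3], "delta_rot": [0, 0, 0], "jaw": 0},
  {"translation": [3, 0, -6], "delta_rot": [0, 0, 0], "jaw": 0},
  {"translation": [5, 0, -9], "delta_rot": [0, 0, 0], "jaw": 0},
  {"translation": [7, 0, -11], "delta_rot": [0, 0, 0], "jaw": 0},
  {"translation": [8, 0, -12], "delta_rot": [0, 0, 0], "jaw": 0},
  {"translation": [8, 0, -12], "delta_rot": [0, 0, 0], "jaw": 0},
  {"translation": [8, 0, -12], "delta_rot": [0, 0, 0], "jaw": 0},
  {"translation": [8, 0, -12], "delta_rot": [0, 0, 0], "jaw": 0},
])

```text
time: 17.65
tool_pos: [0.3737, 0.1119, 0.2124]
tool_rot: [0.172, 0.105, 0.979, -0.018]
contact_force: [-0.5, 0.6, -0.5]
gripper_width: -0.001
grasp_force: 0.0
```

Emit:
send_rows([
  {"translation": [0, 0, 0], "delta_rot": [0, 0, 0], "jaw": 0},
  {"translation": [0, 0, 0], "delta_rot": [0, 0, 0], "jaw": 0},
  {"translation": [0, 0, 0], "delta_rot": [0, 0, 0], "jaw": 0},
  {"translation": [0, 0, 0], "delta_rot": [0, 0, 0], "jaw": 0},
  {"translation": [0, 0, 0], "delta_rot": [0, 0, 0], "jaw": 0},
  {"translation": [0, 0, 0], "delta_rot": [0, 0, 0], "jaw": 0},
  {"translation": [0, 0, 0], "delta_rot": [0, 0, 0], "jaw": 0},
  {"translation": [0, 0, 0], "delta_rot": [0, 0, 0], "jaw": 0},
])

```text
time: 18.45
tool_pos: [0.3737, 0.1122, 0.2136]
tool_rot: [0.173, 0.105, 0.979, -0.018]
contact_force: [-0.1, 0.1, -0.1]
gripper_width: 0.002
grasp_force: 0.0
```

Emit:
send_rows([
  {"translation": [0, 0, 0], "delta_rot": [0, 0, 0], "jaw": 0},
  {"translation": [0, 0, 0], "delta_rot": [0, 0, 0], "jaw": 0},
  {"translation": [0, 0, 0], "delta_rot": [0, 0, 0], "jaw": 0},
  {"translation": [0, 0, 0], "delta_rot": [0, 0, 0], "jaw": 0},
  {"translation": [0, 0, 0], "delta_rot": [0, 0, 0], "jaw": 0},
  {"translation": [0, 0, 0], "delta_rot": [0, 0, 0], "jaw": 0},
  {"translation": [0, 0, 0], "delta_rot": [0, 0, 0], "jaw": 0},
  {"translation": [0, 0, 0], "delta_rot": [0, 0, 0], "jaw": 0},
])

```text
time: 19.25
tool_pos: [0.3737, 0.1122, 0.2136]
tool_rot: [0.173, 0.105, 0.979, -0.018]
contact_force: [0.1, -0.1, 0.1]
gripper_width: -0.001
grasp_force: 0.0
```

```bash
python3 - <<'E'
from h import *
for _ in range(2):
    print(where()); f=grab_frame("side"); W=world(f); L=np.dstack([(W[...,:2]-C0)@EE.T,W[...,2]])
    k=(abs(L[...,1]-.15)<.05)&(L[...,0]>-.07)&(L[...,0]<.2)&(L[...,2]>.12)&(L[...,2]<.4)
    q=L[k]; a=np.polyfit(q[:,2],q[:,0],1)[0]; print("lid z",np.percentile(q[:,2],[5,95]),"angle",np.arctan2(1,a))
cv2.imwrite("pics/side9.png",f["pixels"])
E
```

```text
(19.25, 'tip case', array([-0.2158, -0.0101,  0.2004]), 'lowest edge z', np.float64(0.1966), 'F', array([ 0.14, -0.06,  0.05]), 'w', -0.0006641870038715624)
lid z [0.13145631 0.26681642] angle 1.953853127102106
(19.3, 'tip case', array([-0.2158, -0.0101,  0.2004]), 'lowest edge z', np.float64(0.1967), 'F', array([-0.06, -0.2 , -0.42]), 'w', 0.0030023564951207034)
lid z [0.12964979 0.26701786] angle 1.9540713673534558
```

View pics/side9.png

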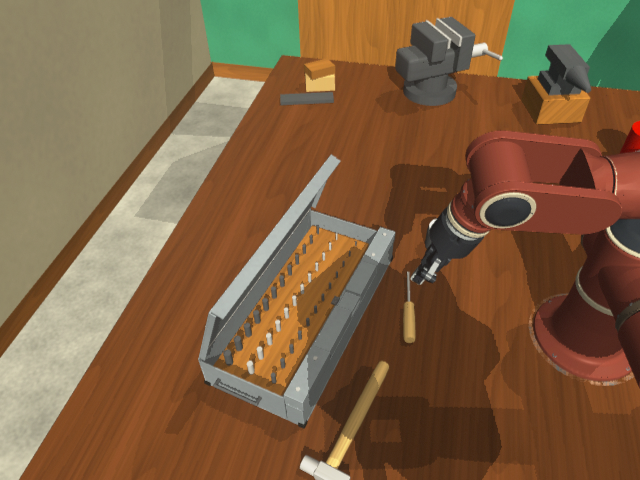

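The lid stands open. Its top edge is at z = 0.267, which matches 1.25 rad, and it is steady between frames. The tools look undisturbed and the hand is clear.

```bash
python3 -c "
from plant import *
print(job_done())"
```

```text
the job is handed in; nothing more can be done
None
```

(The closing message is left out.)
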